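Lock a coasting record player for moving

TASK

The record player is switched off but its platter is still coasting. Slow it gently with the fingertips on its metal rim so that it comes to rest with its orange-framed hole over the slot in the base (at the orange pointer), then take the red-handled transit pin from its wooden block and push it softly down through the hole into the slot until its handle sits on the platter. Leave the pin there, do not touch the tonearm, and leave the brush, mug and bowl where they are.

Things in the scene. Friction and masses are not known exactly. Their poses are not given: they have to be found in the camera images.
- spindle (a point): Centre of the platter at its top face, 96 mm above the work surface; axes as the record player's base, z up. The platter is a metal plate 300 mm across, 16 mm thick, with a thin 14 mm high spindle; the flat bright aluminium ring at radius 115 to 150 mm is the place to touch
- hole (a point): Centre of the platter's hole at the platter's top face: a round through hole 15 mm wide, 100 mm from the spindle, in an orange panel 36 mm wide. It turns with the platter; its x axis points away from the spindle. From half a second on the platter coasts clockwise seen from above at 1.3 to 2.3 rad/s, slowing only 0.03 rad/s each second
- slot (a point): Centre of the mouth of the fixed slot in the steel bracket under the platter, 73 mm above the work surface (7 mm below the platter's underside), 100 mm from the spindle. 19 mm long towards the spindle, 13.5 mm wide, 18 mm deep. The bracket juts out past the platter's rim at the base's near left corner with an orange pointer line, in line with spindle and slot
- pin_handle (a point): Centre of the round red handle (22 mm across, 50 mm high, white band near its top) of the upright loose transit pin, 60 g; below the handle a steel shaft 10 mm thick, 38 mm long with a tapered tip. At the start it stands in its wooden block, handle's underside on the block's top; fully in, the underside rests on the platter's top face
- pin_tip (a point): Lowest point of the pin's tip, 63 mm below the handle's centre; z is the pin's own axis, pointing up the handle
- pin: The transit pin; origin on its axis at the handle's underside, 38 mm above the tip, z up the handle
- block: Fixed wooden block 70 x 70 x 45 mm with the pin in its 14 mm hole, 41 mm deep; it stands to the left or to the right of the record player. Origin at the middle of its underside
- turntable: The record player, fixed: dark wooden base 340 (its x) x 420 (its y) mm, top 55 mm high; origin under its middle, x and y along its sides, the spindle at x 0, y +35 mm. It carries the platter and tonearm
- platter: The platter; origin on its axis at its underside, 80 mm above the work surface. 2.4 kg, inertia 0.03 kg m2, nearly frictionless: 1 N of fingertip stops it in under a second, a finger resting on it then carries it along; let go at rest it stays. It floats on springs: yields 1 mm per 2.5 N pressed down, bottoms out hard after 4 mm (10 N). More than 14 N harms it
- tonearm: Delicate silver tonearm, parked along the base's right-hand edge (y -165 mm in the base's frame, from x -140 to +160 mm, up to 131 mm high). Same origin and axes as the turntable
- brush: Loose record brush with a blue pad and dark wooden back, 100 x 45 x 36 mm, origin at its underside; bystander on the side where the block is not
- mug: Loose white mug 84 mm wide, 95 mm high, origin at its underside; bystander
- bowl: Loose terracotta bowl 110 mm wide, 50 mm high, origin at its underside; bystander
Mind the look-alikes: they are no part of the job. Of the things that look like the pin, the smallest one is meant.

How it is judged:
By the outcome, as a careful person would: the job done as asked, in the order asked, and still so for the second after the job is handed in, with the robot touching nothing.
It also fails if it takes over 72 s, if anything falls off the work surface, if the arm or the gripper's body presses on something with over 40 N, if the wrist force passes 120 N, or if a joint passes its speed limit or range.

ROBOT

A 6-joint arm with a two-finger parallel gripper is mounted at the origin on the work surface. World frame = base frame: x ahead of the robot, y to its left, z up, the work surface at z = 0. Lengths are in mm, angles in rad, forces in N, time in s.
With the tool pointing down it reaches from about 350 to 875 mm from the base axis. Payload 4.2 kg.
Tool frame: the origin (TCP) lies at the very end of the fingers, on their centre line; the grasp point (between the pads) lies 19 mm behind it; z points along the fingers, y is the line along which they close (so a half turn about z gives the same grasp; the last joint's range is limited). The gripper opens to 85 mm and grips with 20 to 120 N. Pads are 22 mm wide; open, the fingers measure 114 mm over their backs; the gripper's body (76 mm by 85 mm) begins 54 mm behind the grasp point. The pads swing forward as they close: fully open they stand 13 mm farther back than shut.
Start: joints at [1.373, 0.385, 0.008, 0, -1.194, -0.259], TCP at [275.64, 560.911, 231.312] pointing down, gripper open.
Joint ranges: [-3.14, 3.14], [-1.21, 2.06], [-1.07, 1.41], [-3.16, 2.05], [-2.99, -0.16], [-3.1, 3.1]. Speed limits (rad/s): [2.79, 2.79, 3.14, 3.14, 3.14, 3.14].

INTERFACE

Orientations are given as a unit quaternion [x, y, z, w].
In Python, from bench import arm gives the robot as it stands.
- The arm moves only by the tool servo_tool, never from a script. Its argument "rows" is a list that holds one entry, the list of rows, each a list of 7 numbers: the finger opening in mm, from 0 to 85.4, then the shift along the tool's x, y, z in mm, then the turn, a rotation vector about the tool's x, y, z in rad. A call has 1 to 10 rows; each row is the pose to reach, as a shift and turn from the pose commanded when the call began, along the tool's axes at that moment; what a row does not reach only later rows make up. A row lasts 1/8 s, in which the tool goes at most 62.5 mm and 10.7 degrees, less where a joint would pass 70% of its speed; a pose out of reach is approached as far as the arm can. A call with a gripper value outside its range is refused whole. The fingers move at their own pace and stop on an object; the grip force is fixed at half the most. Time passes only in rows, so rows that repeat a pose let the fingers close. It gives the time, the measured TCP pose, the force, the opening and the grip force at its end, in the units of the state.
- arm.read_state(): the state, without advancing time (a new reading comes with each control period).
- arm.get_image(name): name is "side" or "top" or "wrist"; returns the picture (420x560x3 uint8, red, green, blue); there is no depth.
- arm.camera_params(name): a dict with "intrinsics" (3x3 intrinsics, pixels), "R" (3x3) and "t" (3): a world point X has camera coordinates R X + t. Camera axes: x right, y down, z forward; pixel columns grow to the right and rows downward; lengths in mm; the calibration is good to about 2 mm. A picture is of the moment at which its call begins: read the wrist's pose just before it. camera_params takes no time and is no camera call; for the wrist camera it gives the pose at the moment of the call.
- arm.job_done(): hands the job in; it is judged then, once.
The state is a dict: "clock": time; "joints": joint angles; "joint_vel": joint speeds; "joint_efforts": joint torques, N m; "position": TCP position; "ee_rot": TCP orientation; "contact_force": force on the tool from outside, world axes, zero at the start; "wrist_torque": the same for the moment, N m; "gripper_width": finger opening in mm; "grasp_force": force on a finger pad.
Only numpy, scipy, OpenCV 4.12 (cv2) and the standard library are available. Lean on these libraries where they do the work, as an engineer would, in place of code of your own. Each camera call takes 0.05 s, during which the arm holds its last target. There are 200 camera calls.

## Working session

There is one attempt and no reset: what is moved stays moved. The work goes in short steps, Python scripts to look and compute and a tool call to move; the robot and the scene stay as the last step left them, time stands still between calls to the robot, and variables do not carry over. Pictures are saved under pics/ and viewed, at most 10 in all, crops included, and the job is handed in when it is done.

Besides the shell and the picture viewer there is one more tool, called after ">>>" in YAML: its name, and indented under it one key for each argument. servo_tool: Moves the arm, as the interface text tells. Its arguments: {"type":"object","properties":{"rows":{"type":"array"}},"required":["rows"]}

```bash
ls; mkdir -p pics
python3 - <<'E'
from bench import arm
import cv2,numpy as np
s=arm.read_state(); print(s)
for n in ["top","side"]:
    im=arm.get_image(n); cv2.imwrite(f"pics/{n}0.png",im[:,:,::-1])
    p=arm.camera_params(n); print(n,p)
print(arm.read_state()['clock'])
E
```

```text
pics
{'clock': 0.0, 'joints': array([ 1.37255781e+00,  3.85555353e-01,  6.62469747e-03, -5.12961696e-04,
       -1.19399549e+00, -2.58626554e-01]), 'joint_vel': array([ 2.09104331e-04, -2.56464120e-03, -7.01546124e-04, -9.06386397e-07,
        8.20697410e-05,  9.09718649e-04]), 'joint_efforts': array([-3.06636130e-04, -3.92289913e+01,  1.88402796e+01,  4.18643117e+00,
       -4.75489083e-03,  2.88611268e-06]), 'position': array([275.41699895, 560.39144998, 230.21979553]), 'ee_rot': array([ 9.74000534e-01, -2.26543086e-01, -2.06129451e-04,  1.07162305e-03]), 'contact_force': array([-0.37378969,  0.54368571,  0.13484244]), 'wrist_torque': array([ 0.0505361 ,  0.0234601 , -0.03177994]), 'grasp_force': 0.0, 'gripper_width': 85.15554962387463}
top {'intrinsics': array([[412.22565861,   0.        , 280.07652366],
       [  0.        , 412.22565861, 205.77248979],
       [  0.        ,   0.        ,   1.        ]]), 'R': array([[ 2.76934962e-02, -9.99616400e-01, -3.51892032e-04],
       [-9.83919635e-01, -2.71964880e-02, -1.76529043e-01],
       [ 1.76451756e-01,  5.23493985e-03, -9.84295369e-01]]), 't': array([   4.55972205,  527.16087614, 1148.45917124])}
side {'intrinsics': array([[523.15990381,   0.        , 276.72953018],
       [  0.        , 523.15990381, 201.33501544],
       [  0.        ,   0.        ,   1.        ]]), 'R': array([[-0.96610308, -0.2570833 ,  0.02351618],
       [-0.16920424,  0.56178467, -0.80979498],
       [ 0.19497374, -0.78632447, -0.58624148]]), 't': array([ 510.06155832,  170.12604852, 1553.14705112])}
0.1
```

View pics/top0.png

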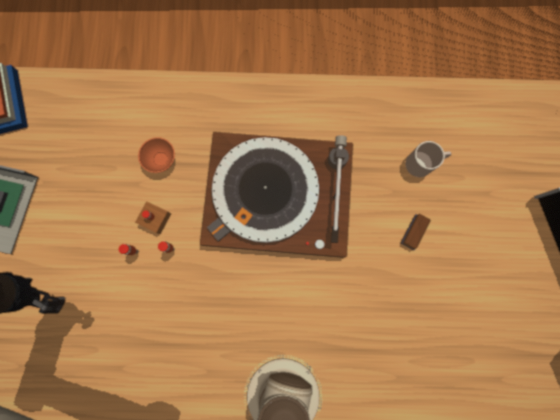

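View pics/side0.png

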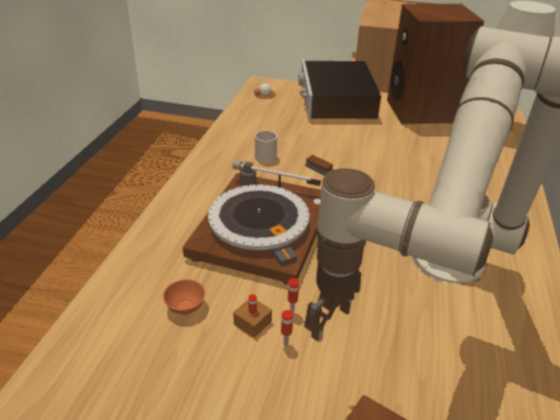

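The top picture shows the platter centred near (265,188), its orange panel at (244,216) and the bracket with pointer at (219,229). The possible pins are in the block at (147,216), and free-standing at (126,250) and (165,247). I choose the one in the block, which is also the smallest. The side picture has the pins at (253,303), (293,290) and (287,322), and the same choice holds there. I'll check it in a close crop.

```bash
cat > h.py <<'E'
from bench import arm
import cv2,numpy as np
def ray(p,uv):
    d=np.linalg.inv(p['intrinsics'])@np.array([uv[0],uv[1],1.]); R=p['R']; return -R.T@p['t'], R.T@d
def onplane(p,uv,z):
    c,d=ray(p,uv); return c+d*(z-c[2])/d[2]
def proj(p,X):
    q=p['intrinsics']@(p['R']@np.asarray(X,float)+p['t']); return q[:2]/q[2]
def two(p1,u1,p2,u2):
    A=[];b=[]
    for p,u in((p1,u1),(p2,u2)):
        c,d=ray(p,u); d/=np.linalg.norm(d); M=np.eye(3)-np.outer(d,d); A.append(M); b.append(M@c)
    return np.linalg.lstsq(np.vstack(A),np.hstack(b),rcond=None)[0]
def blobs(im,lo,hi,amin=4):
    m=cv2.inRange(cv2.cvtColor(im,cv2.COLOR_RGB2HSV),lo,hi)
    n,l,s,c=cv2.connectedComponentsWithStats(m)
    return [(c[i].round(1),s[i]) for i in range(1,n) if s[i][4]>=amin]
E
python3 - <<'E'
from h import *
t=cv2.imread("pics/top0.png");s=cv2.imread("pics/side0.png")
a=cv2.resize(t[195:265,105:260],None,fx=5,fy=5,interpolation=cv2.INTER_CUBIC)[:, :775]
b=cv2.resize(s[210:350,170:325],None,fx=5,fy=5,interpolation=cv2.INTER_CUBIC)[:,:775]
out=np.vstack([cv2.resize(a,(500,226)),cv2.resize(b[150:],(500,355))])
cv2.imwrite("pics/crop0.png",out)
for n,i in(("top",t),("side",s)):
    i=i[:,:,::-1].copy()
    print(n,'orange',blobs(i,(8,200,150),(16,255,255),6)); print('red',blobs(i,(0,200,100),(4,255,255),6)); print('red2',blobs(i,(174,170,100),(180,255,255),6))
p=arm.camera_params("top")
for uv in((265,187.5),):print(onplane(p,uv,110))
E
```

```text
top orange []
red [(array([145. , 213.6]), array([143, 211,   5,   6,  25], dtype=int32)), (array([162.3, 246. ]), array([159, 243,   8,   7,  42], dtype=int32)), (array([123.3, 248.6]), array([120, 245,   8,   8,  51], dtype=int32))]
red2 []
side orange [(array([277.3, 229.6]), array([271, 226,  14,   8,  73], dtype=int32))]
red [(array([293.1, 282.1]), array([288, 278,  10,   9,  64], dtype=int32)), (array([252.2, 297.2]), array([250, 295,   6,   5,  25], dtype=int32)), (array([287.1, 314.5]), array([283, 311,  10,   8,  62], dtype=int32))]
red2 []
[565.7022088   61.91686328 110.        ]
```

View pics/crop0.png

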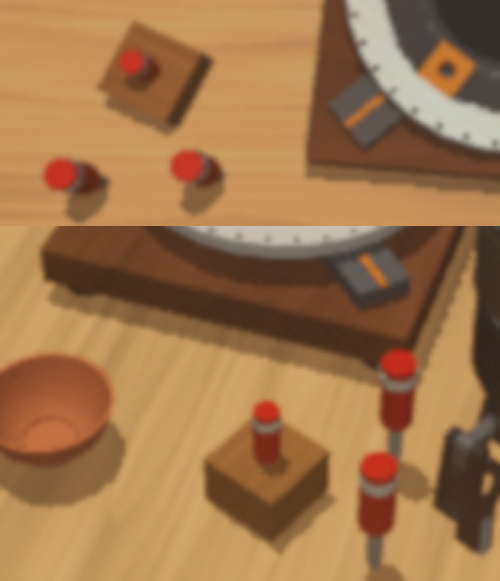

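The crop confirms it. The small red-handled pin stands upright in the block; the two free-standing ones are bigger.

Run:
```python
from h import *
T=cv2.imread("pics/top0.png")[:,:,::-1].copy();S=cv2.imread("pics/side0.png")[:,:,::-1].copy()
pt,ps=arm.camera_params("top"),arm.camera_params("side")
for n,I,p in(("top",T,pt),("side",S,ps)):
    h=cv2.cvtColor(I,cv2.COLOR_RGB2HSV)
    m=((h[:,:,1]<60)&(h[:,:,2]>140)).astype(np.uint8)
    k,l,s,c=cv2.connectedComponentsWithStats(m)
    roi=(slice(120,255),slice(200,330)) if n=="top" else (slice(175,255),slice(195,320))
    ids=np.bincount(l[roi].ravel(),minlength=k); ids[0]=0; i=ids.argmax(); print(n,s[i])
    cs=max(cv2.findContours((l==i).astype(np.uint8),cv2.RETR_EXTERNAL,cv2.CHAIN_APPROX_NONE)[0],key=cv2.contourArea)[:,0]
    P=np.array([onplane(p,u,96)[:2] for u in cs])
    A=np.c_[2*P,np.ones(len(P))]
    w=np.ones(len(P),bool)
    for _ in range(5):
        x=np.linalg.lstsq(A[w],(P[w]**2).sum(1),rcond=None)[0]; r=np.sqrt(x[2]+x[:2]@x[:2]); e=np.linalg.norm(P-x[:2],axis=1)-r; w=abs(e)<4
    print('circle',x[:2],r,w.sum(),len(w))
    C=x[:2]
    mo=cv2.inRange(h,(7,150,120),(19,255,255))
    k,l,s,c=cv2.connectedComponentsWithStats(mo)
    for j in range(1,k):
        if s[j][4]>=5:
            q=onplane(p,c[j],96)[:2]-C; q2=onplane(p,c[j],73)[:2]-C
            if np.linalg.norm(q)<230: print('or',c[j].round(1),s[j],np.linalg.norm(q).round(1),np.arctan2(q[1],q[0]).round(3),'|73:',np.linalg.norm(q2).round(1),np.arctan2(q2[1],q2[0]).round(3))
print('pin top 2view',two(pt,(145,213.6),ps,(252.2,297.2)),onplane(pt,(145,213.6),95),onplane(ps,(252.2,297.2),95))
# base front edge z=55 corners by hand (top)
for u in((213,133),(352,143),(202,248),(347,256)): print(u,onplane(pt,u,55).round(1))
```

```text
top [ 212  137  107  105 3304]
circle [567.50940416  62.20862451] 148.0434395658171 300 302
or [243.2 215.6] [235 208  17  16 152] 98.5 2.515 |73: 97.0 2.476
or [217.1 229.2] [212 225  12  10  31] 175.2 2.322 |73: 176.1 2.297
or [307.  241.9] [305 241   5   3   7] 190.1 -2.46 |73: 189.4 -2.447
side [ 208  185  101   62 1963]
circle [568.29049972  67.81267603] 148.31298111513925 236 236
or [231.2 183. ] [225 173  13  18  50] 181.1 -0.778 |73: 212.6 -0.847
or [260.  177.8] [258 177   5   2   5] 189.5 -1.308 |73: 224.5 -1.305
or [270.2 180.1] [264 179  13   3  17] 180.1 -1.494 |73: 214.2 -1.465
or [295.9 186.6] [282 182  31  10  62] 183.5 -1.991 |73: 211.9 -1.898
or [317.7 191.4] [314 189   6   7  14] 218.2 -2.311 |73: 240.7 -2.203
or [312.7 208.9] [310 205   7  11  25] 164.5 -2.73 |73: 175.0 -2.557
or [195.1 231.1] [183 215  24  33  83] 198.5 0.734 |73: 192.2 0.591
or [277.3 229.6] [270 225  16  10 109] 95.0 2.458 |73: 74.3 2.69
or [199.3 234.3] [197 232   5   5  11] 193.7 0.829 |73: 184.6 0.688
or [285.5 253.6] [282 249   8  10  27] 195.4 2.241 |73: 172.4 2.307
pin top 2view [487.0640847  394.10359712  90.75638986] [485.82753365 392.57697618  95.        ] [486.46916978 397.93904256  95.        ]
(213, 133) [739.7 224.6  55. ]
(352, 143) [ 720.  -188.5   55. ]
(202, 248) [398.  236.5  55. ]
(347, 256) [ 386.8 -173.4   55. ]
```

>>> servo_tool:
  rows:
    - [[0,362,377,0,0,0,-0.457],[0,362,377,0,0,0,-0.457],[0,362,377,0,0,0,-0.457],[0,362,377,0,0,0,-0.457],[0,362,377,0,0,0,-0.457],[0,362,377,0,0,0,-0.457],[0,362,377,0,0,0,-0.457],[0,362,377,0,0,0,-0.457],[0,362,377,60,0,0,-0.457],[0,362,377,100,0,0,-0.457]]

```text
clock: 1.35
position: [433.5, 60.8, 129.5]
ee_rot: [1.0, -0.002, -0.001, 0.0]
contact_force: [0.2, 1.4, 1.1]
gripper_width: 0.2
grasp_force: 0.0
```

```bash
cat >> h.py <<'E'
C=np.array([568.,64.])
def holeang(n="top"):
    I=arm.get_image(n); p=arm.camera_params(n)
    m=cv2.inRange(cv2.cvtColor(I,cv2.COLOR_RGB2HSV),(7,150,110),(19,255,255))
    k,l,s,c=cv2.connectedComponentsWithStats(m); out=[]
    for j in range(1,k):
        q=onplane(p,c[j],96)[:2]-C; r=np.linalg.norm(q)
        if s[j][4]>=15 and 75<r<120: out.append((s[j][4],round(r,1),round(float(np.arctan2(q[1],q[0])),3)))
    return out,I
E
python3 - <<'E'
from h import *
for i in range(7):
    t=arm.read_state()['clock']; a,I=holeang("top"); print(t,a)
cv2.imwrite("pics/top1.png",I[:,:,::-1])
t=arm.read_state();print(t['clock'],t['position'],t['contact_force'])
W=arm.get_image("wrist");cv2.imwrite("pics/w1.png",W[:,:,::-1])
p=arm.camera_params("wrist");print(p); np.savez("w1.npz",**p)
E
```

```text
1.35 [(np.int32(149), np.float64(97.6), 0.313)]
1.4 [(np.int32(145), np.float64(97.8), 0.237)]
1.45 [(np.int32(147), np.float64(98.0), 0.151)]
1.5 [(np.int32(144), np.float64(97.3), 0.077)]
1.55 [(np.int32(147), np.float64(97.0), -0.011)]
1.6 [(np.int32(147), np.float64(97.9), -0.089)]
1.65 [(np.int32(148), np.float64(98.2), -0.167)]
1.7 [435.53766716  63.91767994 133.1887501 ] [ 0.9096374   0.91051956 -0.9861671 ]
{'intrinsics': array([[358.72540592,   0.        , 285.577179  ],
       [  0.        , 358.72540592, 210.82022327],
       [  0.        ,   0.        ,   1.        ]]), 'R': array([[ 0.00122887, -0.99999663, -0.00228597],
       [-0.95229629, -0.00186786,  0.30516926],
       [-0.30517251,  0.00180191, -0.95229538]]), 't': array([ 63.67267316, 404.79688605, 419.30112628])}
```

View pics/w1.png

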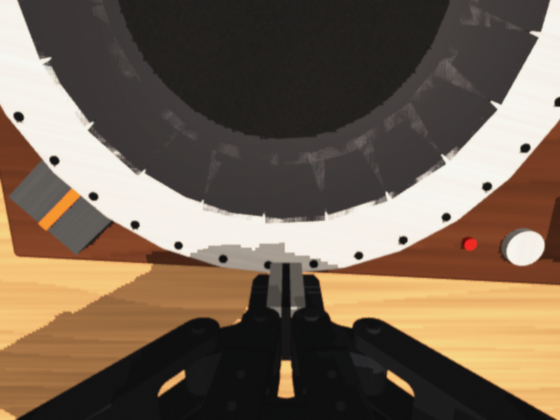

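The wrist view shows the ring with the closed fingertips over it at about (286,265), and the pointer at (60,210). The platter turns at about -1.6 rad/s. I'll hover just above the ring first.

>>> servo_tool:
  rows:
    - [[0,0,0,28,0,0,0],[0,0,0,32,0,0,0],[0,0,0,33,0,0,0],[0,0,0,33,0,0,0],[0,0,0,33,0,0,0],[0,0,0,33,0,0,0],[0,0,0,33,0,0,0]]

```text
clock: 2.62
position: [434.3, 62.9, 98.5]
ee_rot: [1.0, 0.0, 0.0, -0.0]
contact_force: [0.1, 0.2, 0.0]
gripper_width: 0.4
grasp_force: 0.0
```

Run:
```python
from h import *
L=[]
for i in range(6):
    s=arm.read_state(); a,I=holeang("top"); L.append(np.r_[s['position'],s['contact_force']]); print(s['clock'],a)
print(np.mean(L,0).round(2),np.std(L,0).round(2))
```

```text
2.625 [(np.int32(150), np.float64(99.7), -1.703)]
2.675 [(np.int32(154), np.float64(100.0), -1.777)]
2.725 [(np.int32(153), np.float64(99.9), -1.853)]
2.775 [(np.int32(150), np.float64(99.5), -1.931)]
2.825 [(np.int32(154), np.float64(99.8), -2.008)]
2.875 [(np.int32(149), np.float64(99.8), -2.086)]
[ 4.3426e+02  6.2890e+01  9.8360e+01  2.4000e-01 -0.0000e+00 -2.0000e-02] [0.02 0.02 0.05 0.39 0.33 0.44]
```

>>> servo_tool:
  rows:
    - [[0,0,0,1.5,0,0,0],[0,0,0,1.5,0,0,0],[0,0,0,1.5,0,0,0],[0,0,0,1.5,0,0,0],[0,0,0,1.5,0,0,0],[0,0,0,1.5,0,0,0],[0,0,0,2.5,0,0,0],[0,0,0,3.2,0,0,0],[0,0,0,3.2,0,0,0],[0,0,0,3.2,0,0,0]]

```text
clock: 4.18
position: [434.4, 63.0, 95.2]
ee_rot: [1.0, 0.0, 0.0, -0.0]
contact_force: [-0.6, 0.7, -0.5]
gripper_width: 0.3
grasp_force: 0.3
```

Run:
```python
from h import *
L=[]
for i in range(6):
    s=arm.read_state(); a,I=holeang("top"); L.append(np.r_[s['position'],s['contact_force']]); print(s['clock'],a)
print(np.mean(L,0).round(2),np.std(L,0).round(2))
cv2.imwrite("pics/top2.png",I[:,:,::-1])
s=arm.read_state();W=arm.get_image("wrist");cv2.imwrite("pics/w2.png",W[:,:,::-1]); np.savez("w2.npz",**arm.camera_params("wrist"))
p=arm.camera_params("wrist")
m=cv2.inRange(cv2.cvtColor(W,cv2.COLOR_RGB2HSV),(7,180,150),(19,255,255))
k,l,st,c=cv2.connectedComponentsWithStats(m)
for j in range(1,k):
    if st[j][4]>60: print(c[j].round(1),st[j],onplane(p,c[j],96).round(1),onplane(p,c[j],73).round(1))
```

```text
4.175 [(np.int32(49), np.float64(99.0), 2.189)]
4.225 [(np.int32(64), np.float64(98.9), 2.16)]
4.275 [(np.int32(72), np.float64(98.5), 2.136)]
4.325 [(np.int32(87), np.float64(98.3), 2.115)]
4.375 [(np.int32(97), np.float64(98.3), 2.101)]
4.425 [(np.int32(113), np.float64(98.1), 2.098)]
[4.3431e+02 6.2950e+01 9.5160e+01 4.5000e-01 5.2000e-01 2.6000e-01] [0.03 0.02 0.02 0.64 0.43 0.42]
[53.2 81.7] [   0   10  121  141 8673] [517.3 149.4  96. ] [518.  163.4  73. ]
[ 11.3 228.5] [  0 212  28  38 462] [458.9 178.7  96. ] [450.2 197.6  73. ]
```

View pics/w2.png

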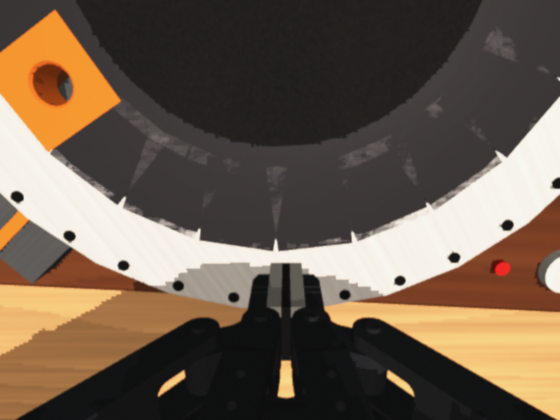

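It came to rest at about 2.10 rad, and the wrist view shows the hole at (53,84). The pointer is at about 2.30 rad, so I drag it back about 0.19 rad with the fingertip.

>>> servo_tool:
  rows:
    - [[0,0,0,0.6,0,0,0],[0,0.1,2,0.6,0,0,0],[0,0.3,6,0.6,0,0,0],[0,0.7,10,0.6,0,0,0],[0,1,14,0.6,0,0,0],[0,1.5,18,0.6,0,0,0],[0,2,22,0.6,0,0,0],[0,2.3,24,0.6,0,0,0],[0,2.4,25,0.6,0,0,0],[0,2.4,25,0.6,0,0,0]]

```text
clock: 5.78
position: [436.7, 37.9, 94.5]
ee_rot: [1.0, 0.0, 0.0, -0.0]
contact_force: [0.2, 0.4, 0.1]
gripper_width: 0.1
grasp_force: 0.5
```

Run:
```python
from h import *
L=[]
for i in range(3):
    s=arm.read_state(); a,I=holeang("top"); L.append(np.r_[s['position'],s['contact_force']]); print(s['clock'],a)
print(np.mean(L,0).round(2),np.std(L,0).round(2))
cv2.imwrite("pics/top3.png",I[:,:,::-1])
a,I=holeang("side");print(a)
```

```text
5.775 [(np.int32(100), np.float64(96.7), 2.24)]
5.825 [(np.int32(101), np.float64(96.7), 2.241)]
5.875 [(np.int32(100), np.float64(96.6), 2.239)]
[4.3672e+02 3.7960e+01 9.4540e+01 6.0000e-02 2.2000e-01 3.6000e-01] [0.01 0.04 0.01 0.54 0.18 0.3 ]
[(np.int32(112), np.float64(98.0), 2.269)]
```

>>> servo_tool:
  rows:
    - [[0,0,0,-3,0,0,0],[0,0,0,-12,0,0,0],[0,0,0,-40,0,0,0],[0,-15,-50,-56,0,0,0],[0,-15,-100,-56,0,0,0],[0,-15,-100,-56,0,0,0],[0,-15,-100,-56,0,0,0]]

```text
clock: 6.85
position: [421.2, 137.7, 150.6]
ee_rot: [1.0, 0.0, -0.0, 0.0]
contact_force: [0.1, 0.4, -0.1]
gripper_width: -0.2
grasp_force: 0.0
```

```bash
cat >> h.py <<'E'
def wlook(name):
    s=arm.read_state();W=arm.get_image("wrist");p=arm.camera_params("wrist");cv2.imwrite(f"pics/{name}.png",W[:,:,::-1]);np.savez(name,**p)
    print(s['clock'],s['position'].round(1),s['contact_force'].round(1))
    m=cv2.inRange(cv2.cvtColor(W,cv2.COLOR_RGB2HSV),(7,180,120),(19,255,255))
    k,l,st,c=cv2.connectedComponentsWithStats(m)
    for j in range(1,k):
        if st[j][4]>100: print('or',c[j].round(1),st[j],onplane(p,c[j],96).round(1),onplane(p,c[j],73).round(1))
    return W,p
E
python3 - <<'E'
from h import *
wlook("w3")
print(holeang()[0])
E
```

```text
6.85 [421.2 137.7 150.6] [ 0.1  0.4 -0.1]
or [281.3  86.9] [ 234   36   96  101 4522] [503.5 139.5  96. ] [503.9 139.8  73. ]
or [192.2 175.6] [167 152  52  49 620] [456.6 189.6  96. ] [451.5 195.7  73. ]
or [245.2 214.3] [209 206  82  17 617] [433.7 160.7  96. ] [426.  163.4  73. ]
or [178.5 213.1] [166 208  24  12 109] [434.5 199.3  96. ] [426.8 206.5  73. ]
or [162.6 222.7] [133 217  66  11 324] [428.6 209.1  96. ] [420.2 217.5  73. ]
[(np.int32(85), np.float64(89.3), 2.31)]
```

View pics/w3.png

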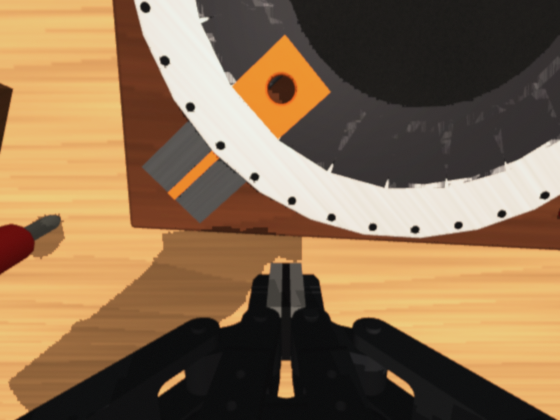

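The wrist view shows the hole at (281,88), nearly on the line of the pointer at (192,176). I'll check the numbers.

Run:
```python
from h import *
W=cv2.imread("pics/w3.png")[:,:,::-1].copy(); p=dict(np.load("w3.npz"))
h=cv2.cvtColor(W,cv2.COLOR_RGB2HSV)
m=cv2.inRange(h,(7,180,120),(19,255,255)); k,l,st,c=cv2.connectedComponentsWithStats(m)
j=l[176,192]; ys,xs=np.nonzero(l==j)
P=np.array([onplane(p,(x,y),73)[:2] for x,y in zip(xs,ys)])
mu=P.mean(0); w,v=np.linalg.eigh(np.cov(P.T)); d=v[:,1]; d*=np.sign(d[1]); print('pointer',mu,'dir',np.arctan2(d[1],d[0]))
# hole
roi=m[70:108,262:300]; inv=(roi==0).astype(np.uint8); k2,l2,s2,c2=cv2.connectedComponentsWithStats(inv,connectivity=4)
b=l2[18,19]; hc=c2[b]+[262,70]; H=onplane(p,hc,96)[:2]; print('hole',hc,s2[b],H)
# rim outer: bright mask
b=((h[:,:,1]<40)&(h[:,:,2]>190)).astype(np.uint8); k3,l3,s3,c3=cv2.connectedComponentsWithStats(b); i=s3[1:,4].argmax()+1
cs=max(cv2.findContours((l3==i).astype(np.uint8),cv2.RETR_EXTERNAL,cv2.CHAIN_APPROX_NONE)[0],key=len)[:,0]
Q=np.array([onplane(p,u,96)[:2] for u in cs if 2<u[0]<557 and u[1]>2]); 
x=np.array([568,64.])
from scipy.optimize import least_squares
Q=Q[abs(np.linalg.norm(Q-x,axis=1)-150)<5]; r=least_squares(lambda x:np.linalg.norm(Q-x,axis=1)-150,x,loss='soft_l1'); print('C',r.x,len(Q),np.abs(r.fun).mean())
C=r.x
for n,X in(('hole',H),('ptr',mu)): q=X-C; print(n,np.linalg.norm(q),np.arctan2(q[1],q[0]))
s=C+100*(mu-C)/np.linalg.norm(mu-C); print('slot',s,'hole-slot',H-s)
```

```text
pointer [451.41285686 195.77549048] dir 2.2993002256123303
hole [281.02199662  88.46869712] [  6   5  27  28 591] [502.67289153 139.66752207]
C [570.57101214  64.07115091] 492 0.3683679195605604
hole 101.61184042706807 2.3025974663969775
ptr 177.6082741066597 2.30622392878846
slot [503.48058188 138.22554503] hole-slot [-0.80769035  1.44197704]
```

The hole is within 0.5 mm of the pointer line. Slot centre is about (503,139). Next, the pin.

>>> servo_tool:
  rows:
    - [[50,0,0,-60,0,0,0],[50,-15,-60,-90,0,0,0],[50,-15,-120,-90,0,0,0],[50,-15,-180,-90,0,0,0],[50,-15,-240,-90,0,0,0],[50,-15,-256,-90,0,0,0],[50,-15,-256,-90,0,0,0],[50,-15,-256,-90,0,0,0]]

```text
clock: 7.95
position: [406.8, 392.1, 240.5]
ee_rot: [1.0, -0.001, -0.0, 0.0]
contact_force: [-1.0, 0.0, -0.4]
gripper_width: 50.1
grasp_force: 0.0
```

Run:
```python
from h import *
W,p=wlook("w4")
for z in(95,120):
  for c,s in blobs(W,(0,190,90),(5,255,255),60): print('red',c,s,onplane(p,c,z).round(1))
print(proj(p,(486,394,95)))
```

```text
7.95 [406.8 392.1 240.5] [-1.   0.  -0.4]
or [282.9  90.2] [ 234   39   98  104 4804] [488.4 394.1  96. ] [488.6 394.3  73. ]
or [517.6 134.7] [495 117  46  37 369] [454.9 209.4  96. ] [452.4 194.7  73. ]
red [281.3  92.8] [268  79  27  29 595] [486.5 395.3  95. ]
red [356.4 209.7] [340 193  34  34 865] [392.7 332.4  95. ]
red [225.1 221.5] [209 206  33  32 841] [382.3 443.8  95. ]
red [281.3  92.8] [268  79  27  29 595] [486.4 395.  120. ]
red [356.4 209.7] [340 193  34  34 865] [400.7 337.6 120. ]
red [225.1 221.5] [209 206  33  32 841] [391.2 439.3 120. ]
[283.02889499  93.4977233 ]
```

View pics/w4.png

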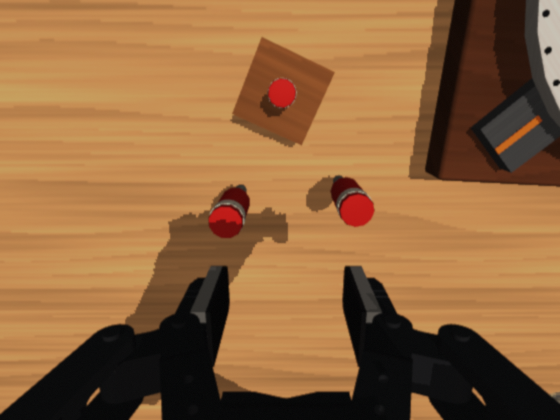

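The close view shows the block's pin at (281,93), so it stands at about (486,395). The two look-alikes are at (356,210) and (225,221), well clear of the fingers.

>>> servo_tool:
  rows:
    - [[50,79.5,-1,0,0,0,0],[50,79.5,-1,40,0,0,0],[50,79.5,-1,90,0,0,0],[50,79.5,-1,130,0,0,0],[50,79.5,-1,160,0,0,0],[50,79.5,-1,175,0,0,0],[50,79.5,-1,182,0,0,0],[50,79.5,-1,182,0,0,0]]

```text
clock: 9.0
position: [486.5, 395.0, 59.3]
ee_rot: [1.0, 0.0, 0.0, -0.0]
contact_force: [-0.6, 0.5, 0.8]
gripper_width: 50.1
grasp_force: 0.0
```

Run:
```python
from h import *
W,p=wlook("w5")
for c,s in blobs(W,(0,190,90),(5,255,255),60): print('red',c,s,onplane(p,c,95).round(1))
print(arm.read_state()['position'])
```

```text
9.0 [486.5 395.   59.3] [-0.6  0.5  0.8]
or [292.2 225.9] [ 213  172  170   96 8443] [525.6 393.2  96. ] [517.1 392.8  73. ]
or [320.9 331.8] [310 321  22  22 183] [486.2 383.   96. ] [469.1 380.3  73. ]
red [285.8 326.9] [ 256  301   60   52 2279] [487.4 395.2  95. ]
[486.64156898 395.31200685  59.72364941]
```

>>> servo_tool:
  rows:
    - [[35,0,0,0,0,0,0],[26,0,0,0,0,0,0],[18,0,0,0,0,0,0],[18,0,0,0,0,0,0],[16,0,0,0,0,0,0],[16,0,0,0,0,0,0],[16,0,0,0,0,0,0]]

```text
clock: 9.93
position: [486.4, 395.4, 59.3]
ee_rot: [1.0, 0.0, 0.001, -0.0]
contact_force: [-0.5, 0.1, 5.1]
gripper_width: 20.6
grasp_force: 58.6
```

Run:
```python
from h import *
W,p=wlook("w6")
for c,s in blobs(W,(0,190,90),(5,255,255),60): print('red',c,s,onplane(p,c,95).round(1))
s=arm.read_state();print(s['position'],s['gripper_width'],s['grasp_force'])
```

```text
9.925 [486.4 395.4  59.3] [-0.5  0.1  5.1]
or [294.4 226.7] [ 213  172  171  102 8674] [525.3 392.6  96. ] [516.7 392.   73. ]
red [285.6 326.4] [ 257  301   58   51 2241] [487.7 395.3  95. ]
[486.43498947 395.34862183  59.33484038] 20.52784674357675 58.6305570602417
```

>>> servo_tool:
  rows:
    - [[16,0,0,-15,0,0,0],[16,0,0,-50,0,0,0],[16,0,0,-100,0,0,0],[16,0,50,-130,0,0,0],[16,16,110,-130,0,0,0],[16,16,170,-130,0,0,0],[16,16,225,-130,0,0,0],[16,16,256.3,-130,0,0,0],[16,16,256.3,-130,0,0,0],[16,16,256.3,-130,0,0,0]]

```text
clock: 11.22
position: [502.3, 139.0, 188.8]
ee_rot: [1.0, 0.0, 0.0, -0.0]
contact_force: [-1.0, -0.2, -0.3]
gripper_width: 20.7
grasp_force: 59.2
```

Run:
```python
from h import *
W,p=wlook("w7")
s=arm.read_state();print(s['position'],s['gripper_width'],s['grasp_force'])
print(holeang()[0],holeang("side")[0])
z=s['position'][2]
print('tip,hole proj',proj(p,(502.8,139,z-52.3)),proj(p,(503,139,96)),'top',proj(p,(502.8,139,z+35.7)))
for c,st in blobs(W,(0,190,90),(5,255,255),60): print('red',c,st,onplane(p,c,z+35.7).round(1))
```

```text
11.225 [502.3 139.  188.8] [-1.  -0.2 -0.3]
or [284.2 210.9] [ 249  178   72   64 2284] [504.5 140.4  96. ] [497.  140.5  73. ]
or [212.4 266.8] [195 251  36  32 319] [461.7 192.6  96. ] [450.1 197.8  73. ]
[502.30556332 139.37234693 188.66025645] 20.54385660705788 59.1975063085556
[(np.int32(98), np.float64(100.3), 2.372)] [(np.int32(114), np.float64(97.5), 2.273)]
tip,hole proj [286.34760187 234.94805505] [286.27848015 212.92499223] top [286.64641161 328.42572937]
red [285.7 266.2] [ 263  246   46   43 1310] [526.9 139.4 224.4]
red [512.7 289. ] [507 284  12  11  99] [518.5  62.9 224.4]
red [285.1 323.3] [ 257  295   58   57 2609] [504.9 139.5 224.4]
red [ 58.8 314.3] [  29  296   54   41 1147] [508.4 217.8 224.4]
red [ 20.9 352.6] [   1  336   40   34 1021] [492.4 234.5 224.4]
```

View pics/w7.png

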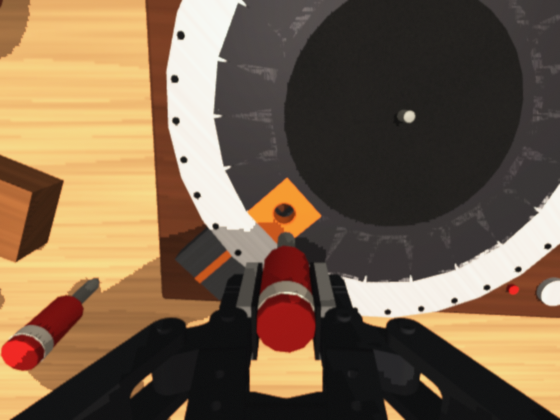

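The wrist view shows the pin's tip at (287,236) just below the hole at (284,212), the spindle at (408,116) and the pointer at (212,267). Next I refine the offsets.

Run:
```python
from h import *
W=cv2.imread("pics/w7.png")[:,:,::-1].copy(); p=dict(np.load("w7.npz"))
h=cv2.cvtColor(W,cv2.COLOR_RGB2HSV)
m=cv2.inRange(h,(7,180,120),(19,255,255)); k2,l2,s2,c2=cv2.connectedComponentsWithStats((m[195:230,265:305]==0).astype(np.uint8),connectivity=4)
for j in range(1,k2): print('inv',c2[j]+[265,195],s2[j])
b=l2[212-195,284-265]; hc=c2[b]+[265,195]; H=onplane(p,hc,96)[:2]; print('hole',H)
sp=((h[:,:,2]>120)).astype(np.uint8)[100:130,395:425]; k,l,s,c=cv2.connectedComponentsWithStats(sp); i=s[1:,4].argmax()+1
C=onplane(p,c[i]+[395,100],110)[:2]; print('spindle',c[i]+[395,100],s[i],C)
mu=onplane(p,(212.4,266.8),73)[:2]; 
for n,X in(('hole',H),('ptr',mu)): q=X-C; print(n,np.linalg.norm(q),np.arctan2(q[1],q[0]))
print('slot',C+100*(mu-C)/np.linalg.norm(mu-C))
g=cv2.cvtColor(W,cv2.COLOR_RGB2GRAY)
crop=np.hstack([cv2.resize(W[190:265,245:325],None,fx=5,fy=5,interpolation=cv2.INTER_CUBIC),cv2.resize(W[285:360,245:325],None,fx=5,fy=5,interpolation=cv2.INTER_CUBIC)])
cv2.imwrite("pics/c7.png",crop[:,:,::-1])
```

```text
inv [265. 195.] [0 0 1 1 1]
inv [304.  195.5] [39  0  1  2  2]
inv [284.34946237 210.61290323] [ 10   9  19  13 186]
hole [504.67694114 140.33184916]
spindle [408.86363636 116.14545455] [  8  11  12  12 110] [568.56468145  65.91064724]
hole 98.08240748547556 2.2801822910532548
ptr 177.28247546701198 2.3026178648581235
slot [501.74209231 140.30649107]
```

View pics/c7.png

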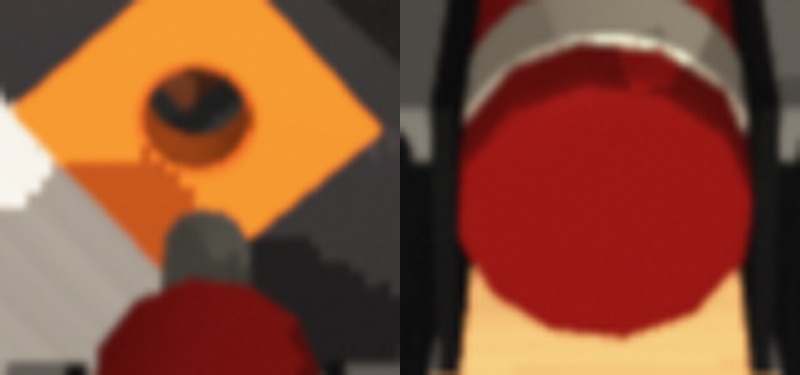

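Only a small correction is needed: tool x -0.6, y -0.8. I'll go down to just above the platter, then softly in.

>>> servo_tool:
  rows:
    - [[16,-0.6,-0.8,10,0,0,0],[16,-0.6,-0.8,25,0,0,0],[16,-0.6,-0.8,35,0,0,0],[16,-0.6,-0.8,39,0,0,0],[16,-0.6,-0.8,42,0,0,0],[16,-0.6,-0.8,44,0,0,0],[16,-0.6,-0.8,44,0,0,0]]

```text
clock: 12.25
position: [501.6, 139.4, 144.7]
ee_rot: [1.0, 0.0, 0.0, -0.0]
contact_force: [-0.3, 0.6, -0.3]
gripper_width: 20.5
grasp_force: 59.2
```

Run:
```python
from h import *
W,p=wlook("w8")
L=[]
for i in range(3): L.append(arm.read_state()['contact_force']); print(holeang()[0])
print(np.mean(L,0)); print(holeang("side")[0])
```

```text
12.25 [501.6 139.4 144.7] [-0.3  0.6 -0.3]
or [284.5 228.8] [ 241  195   88   65 2603] [507.4 140.1  96. ] [498.7 140.2  73. ]
or [199.4 296.3] [180 279  40  36 407] [463.5 191.9  96. ] [449.5 198.2  73. ]
[(np.int32(58), np.float64(101.2), 2.418)]
[(np.int32(58), np.float64(101.2), 2.418)]
[(np.int32(58), np.float64(101.2), 2.418)]
[ 0.4418771   0.10766182 -0.32959382]
[(np.int32(96), np.float64(99.4), 2.257)]
```

>>> servo_tool:
  rows:
    - [[16,0,0,5,0,0,0],[16,0,0,10,0,0,0],[16,0,0,14,0,0,0],[16,0,0,17,0,0,0],[16,0,0,19,0,0,0],[16,0,0,20.5,0,0,0],[16,0,0,22,0,0,0],[16,0,0,23,0,0,0],[16,0,0,23,0,0,0]]

```text
clock: 13.62
position: [501.5, 139.4, 121.5]
ee_rot: [1.0, 0.0, 0.0, 0.0]
contact_force: [-0.8, 0.4, -0.7]
gripper_width: 20.7
grasp_force: 59.2
```

The tip is already below the slot mouth with no force. I continue softly.

>>> servo_tool:
  rows:
    - [[16,0,0,2,0,0,0],[16,0,0,4,0,0,0],[16,0,0,6,0,0,0],[16,0,0,8,0,0,0],[16,0,0,9,0,0,0],[16,0,0,10,0,0,0],[16,0,0,10.5,0,0,0],[16,0,0,11,0,0,0],[16,0,0,11,0,0,0]]

```text
clock: 14.75
position: [501.5, 139.4, 110.5]
ee_rot: [1.0, 0.0, -0.0, 0.0]
contact_force: [-0.3, -0.3, -0.3]
gripper_width: 20.7
grasp_force: 59.2
```

Run:
```python
from h import *
L=[]
for i in range(4): s=arm.read_state();L.append(np.r_[s['position'],s['contact_force']]);arm.get_image("side")
print(np.mean(L,0).round(2))
```

```text
[ 5.0154e+02  1.3942e+02  1.1052e+02 -3.3000e-01  5.0000e-02 -4.1000e-01]
```

Underside at about 96.2. I press a last millimetre, lightly.

>>> servo_tool:
  rows:
    - [[16,0,0,0.4,0,0,0],[16,0,0,0.8,0,0,0],[16,0,0,1.2,0,0,0],[16,0,0,1.5,0,0,0],[16,0,0,1.5,0,0,0]]

```text
clock: 15.58
position: [501.6, 139.6, 109.2]
ee_rot: [1.0, 0.0, 0.0, -0.0]
contact_force: [-0.8, 1.4, 1.6]
gripper_width: 20.2
grasp_force: 59.2
```

Run:
```python
from h import *
L=[]
for i in range(4): s=arm.read_state();L.append(np.r_[s['position'],s['contact_force']]);arm.get_image("side")
print(np.mean(L,0).round(2))
```

```text
[501.59 139.54 109.14  -0.85   1.08   1.58]
```

Contact is felt at 1.6 N, so the pin is seated. Now I release and lift clear.

>>> servo_tool:
  rows:
    - [[24,0,0,0,0,0,0],[32,0,0,0,0,0,0],[45,0,0,0,0,0,0],[50,0,0,0,0,0,0],[50,0,0,-20,0,0,0],[50,0,0,-60,0,0,0],[50,0,0,-110,0,0,0],[50,-80,0,-110,0,0,0],[50,-80,0,-110,0,0,0],[50,-80,0,-110,0,0,0]]

```text
clock: 17.02
position: [420.8, 139.3, 219.4]
ee_rot: [1.0, 0.001, 0.0, -0.0]
contact_force: [-0.5, -0.0, 0.4]
gripper_width: 50.1
grasp_force: 0.0
```

Run:
```python
from h import *
W,p=wlook("w9")
S=arm.get_image("side"); 
a=cv2.resize(S[170:350,150:390],(520,390),interpolation=cv2.INTER_CUBIC)
b=cv2.resize(W,(280,210)); out=np.zeros((390,800,3),np.uint8); out[:,:520]=a; out[:210,520:]=b
cv2.imwrite("pics/f9.png",out[:,:,::-1])
ps=arm.camera_params("side")
for n,I,q in(("w",W,p),("s",S,ps)):
    for c,s in blobs(I,(0,190,90),(5,255,255),20): print(n,c,s,onplane(q,c,146).round(1))
print(proj(ps,(502.7,140,146)),proj(p,(502.7,140,146)))
```

```text
17.025 [420.8 139.3 219.4] [-0.5 -0.   0.4]
or [284.1  88.2] [ 250   51   71   75 1556] [504.6 140.9  96. ] [504.9 141.   73. ]
or [ 14.4 116.4] [  0  96  30  40 487] [485.2 334.7  96. ] [483.9 351.5  73. ]
or [  7.4 144.8] [  0 129  21  32 210] [464.9 344.5  96. ] [461.9 362.2  73. ]
or [216.3 156. ] [196 137  41  39 381] [456.8 191.2  96. ] [453.1 195.7  73. ]
w [285.7  89.9] [ 268   71   36   39 1056] [502.8 139.7 146. ]
w [510.7 189.1] [506 184  11  11  90] [4.447e+02 1.000e-01 1.460e+02]
w [ 61.9 208. ] [ 38 199  45  21 498] [432.  280.9 146. ]
w [ 24.9 235.3] [   6  218   39   35 1034] [413.4 308.4 146. ]
s [274.1 217.8] [271 216   7   5  28] [501.8 140.3 146. ]
s [273.4 229. ] [271 226   6   7  29] [490.6 188.6 146. ]
s [293.1 282.1] [288 278  11   9  73] [392.4 370.1 146. ]
s [292.5 296.4] [290 292   7  11  39] [382.9 416.  146. ]
s [287.3 314.5] [283 311  10   8  69] [381.2 472.9 146. ]
[273.79765911 217.68484039] [285.21097951  90.11967461]
```

View pics/f9.png

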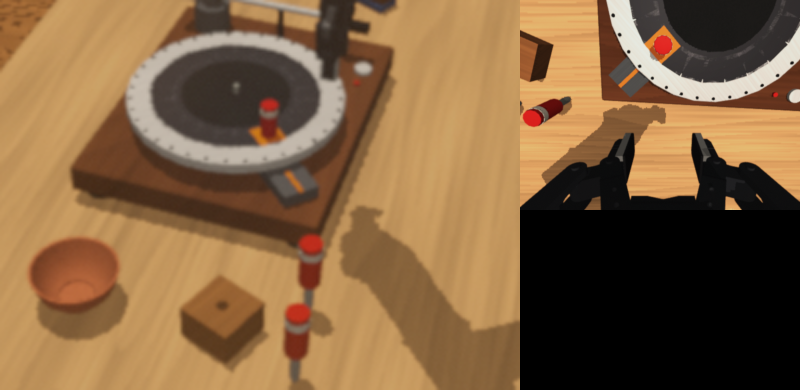

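The side crop shows the pin upright with its handle seated on the orange panel at the pointer. Both views put its top at about (502,140,146), the seated height. The arm is clear, so I hand in the job.

```bash
python3 -c "
from bench import arm
print(arm.job_done())"
```

```text
the job is handed in; nothing more can be done
None
```

I stopped the platter with its hole in line with the orange pointer, pushed the transit pin down until its handle sat on the platter, and handed the job in at about 17 s with the arm clear; no verdict was returned.

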